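Put the film winder in gear

ROBOT

A 7-joint arm with a two-finger parallel gripper is mounted at the origin on the work surface. World frame = base frame: x ahead of the robot, y to its left, z up, the work surface at z = 0. Lengths are in m, angles in rad, forces in N, time in s.
With the tool pointing down it reaches from about 0.4 to 0.85 m from the base axis. Payload 10.4 kg.
Tool frame: the origin (TCP) lies at the very end of the fingers, on their centre line; the grasp point (between the pads) lies env.grip_depth behind it (env.grip_depth is the distance from the TCP to the grasp point, in m); z points along the fingers, x is the direction in which the jaws open and shut, and the axes are right-handed (so a half turn about z gives the same grasp; the last joint's range is limited). The gripper opens to 87 mm and grips with 3 to 60 N. Pads are 19 mm wide; open, the fingers measure 117 mm over their backs; the gripper's body (75 mm by 190 mm) begins 51 mm behind the grasp point.
Start: joints at [1.285, 0.332, -0.065, 1.46, 0.022, 1.35, -0.088], TCP at [0.162, -0.604, 0.223] pointing down, gripper open.
Joint ranges: [-2.6, 2.6], [-0.5, 2.12], [-1.47, 1.34], [0.16, 2.42], [-1.27, 4.41], [0.06, 2.06], [-2.6, 2.6]. Speed limits (rad/s): [2.22, 2.22, 2.79, 2.79, 3.14, 3.14, 3.14].

INTERFACE

Orientations are given as a unit quaternion [w, x, y, z].
In Python, from rig import env, cams, ticket gives the robot as it stands.
- The arm moves only by the tool send_rows, never from a script. Its argument "steps" is a list of rows, each a list of 7 numbers: the shift along the tool's x, y, z in m, then the turn, a rotation vector about the tool's x, y, z in rad, then the opening, from 0 (shut) to 1 (fully open). A call has 1 to 10 rows; each row is the pose to reach, as a shift and turn from the pose commanded when the call began, along the tool's axes at that moment; what a row does not reach only later rows make up. A row lasts 1/8 s, in which the tool goes at most 62.5 mm and 10.7 degrees, less where a joint would pass 70% of its speed; a pose out of reach is approached as far as the arm can. A call with a gripper value outside its range is refused whole. The fingers move at their own pace and stop on an object; the grip force is fixed at half the most. Time passes only in rows, so rows that repeat a pose let the fingers close. It gives the time, the measured TCP pose, the force and the opening at its end, in the units of the state.
- env.observe(): the state, without advancing time (a new reading comes with each control period).
- cams.read_camera(name): name is "scene" or "top" or "wrist"; returns a dict with "image" (384x512x3 uint8, red, green, blue), "range_z" (384x512 float32, m along the optical axis (not along the pixel's ray), 0 where there is no reading), "fovy" (degrees; the focal length in pixels is half the picture's height over the tangent of half this angle, whatever the lens; pixels are square), "cx", "cy" (the principal point, pixels), "k1" (the pictures are not rectified: a ray, as slopes to the right and down, at radius r is drawn at 1 + k1 r^2 times it, then the intrinsics apply), "world_from_camera" (4x4, takes a point from camera to world coordinates). Camera axes: x right, y up, looking along -z (the intrinsics and any distortion apply to the point x, -y, -z); pixel columns grow to the right and rows downward; lengths in m; the calibration is good to about 2 mm. A picture is of the moment at which its call begins.
- ticket.sign_off(): hands the job in, once; it reports no verdict.
Trained networks look in a picture, given as the dict that the camera call returned (one of the last four; its "shot" number tells which), for a name from the list of things; names that differ only in an ending like _2 or _b are one class to them, and where a whole thing is asked for, a point or a joint stands for the part that bears it (a point fixed in the world has none). Each returns a list of dicts, best first, with "confidence" (0 to 1); they miss things now and then, are a little off and sometimes report something else, mostly with a low value. They report only what shows in the picture. A call takes as long as a camera call.
- cams.search_frame(picture, target): "xyz" ([x, y, z] in m, in world coordinates, good to about 4 mm: the middle of the surface that is visible of it).
- cams.masks_of(picture, target): "pixels" (384x512 bool, what is visible of it).
The state is a dict: "time": time; "joints": joint angles; "qd": joint speeds; "effort": joint torques, N m; "tool_pos": TCP position; "ee_rot": TCP orientation; "contact_force": force on the tool from outside, world axes, zero at the start; "wrist_torque": the same for the moment, N m; "finger_gap": finger opening in m.
Only numpy, scipy, OpenCV 4.12 (cv2) and the standard library are available. Lean on these libraries where they do the work, as an engineer would, in place of code of your own. Each camera call takes 0.05 s, during which the arm holds its last target.

TASK

The hand film winder is in neutral, with the teeth inside clashing. Ease its black gear knob fully home towards the crank, rocking the crank by its brown grip one way and the other until you feel the teeth mesh, so that the knob stays home when you let go. Do not force the knob, do not wind the take-up reel on (its red mark stays where it stands), and leave the mirror and the two lamp sockets alone.

Things in the scene. Friction and masses are not known exactly. Their poses are not given: they have to be found in the camera images.
- winder: Grey cast film winder bolted to the bench. Origin: centre of the underside of its foot (200 x 150 x 12 mm), on the bench; z up; x runs along the spindle from the crank end (-x, facing the robot) to the reel end (+x). Gear case 110 (x) x 105 (y) mm, top 166 mm above the bench. Crank and reel turn on one line, 125 mm above the bench, parallel to x through the origin.
- crank_grip (a point): Centre of the crank's brown bakelite grip: a level bar 25 mm thick and 72 mm long that spins freely on its pin, parallel to the winder's x, 126 mm from the origin towards -x. A steel arm (face 38 mm behind this centre, on the +x side) carries it round the spindle line at 70 mm radius. It starts within 9 degrees of straight up.
- crank (a joint): Crank angle, rad: 0 grip straight up, positive towards the winder's -y (clockwise seen from the robot). Out of mesh it drags about 2 N at the grip and stays where left. Teeth (5 on the circle, hidden) clash at the start; an unknown angle within 0.7 rad of upright, on one side or both, meshes them. Then, after about 0.1 rad of play, it meets the braked reel: 16 N at the grip would wind it.
- gear_knob (a point): Centre of the black gear-change knob, a ball 26 mm in diameter on a 9 mm stalk in a slot on top of the gear case; the centre is 199 mm above the bench. It slides along the winder's x only: in neutral 8 mm from the origin towards the reel (+x, white dot), fully home 8 mm from it towards the crank (-x, green dot).
- gear_shift (a joint): Knob travel towards the crank, m: 0 neutral, 0.016 home. 4 N friction; stays where left. It moves the teeth through a spring (1 N + 0.4 N per mm); they touch at 0.003. Clashing, it can be pushed on (to 11 N) but, let go, slips back to about 0.011 and leans on the teeth, which drop in as the crank passes the meshing angle. It stays home only if meshed; home is a firm stop.
- reel_mark (a point): Red mark on the rim of the empty grey take-up reel (92 mm in diameter) at the winder's +x end, 89 mm from the origin along x, at 45 mm radius from the spindle line; it starts within 20 degrees of straight up. A brake holds the reel. In mesh, the crank turns the reel one to one.
- mirror_center (a point): Bystander: centre of a projection mirror in a steel frame, 150 x 110 x 14 mm, lying flat, loose.
- socket_a_center (a point): Bystander: centre of a white ceramic lamp socket, 46 mm in diameter and 42 mm high, standing loose.
- socket_b_center (a point): Bystander: centre of the other, identical lamp socket.

How it is judged:
By the outcome, as a careful person would: the job done as asked, in the order asked, and still so for the second after the job is handed in, with the robot touching nothing.
It also fails if it takes over 67 s, if anything falls off the work surface, if the arm or the gripper's body presses on something with over 40 N, if the wrist force passes 120 N, or if a joint passes its speed limit or range.

## Working session

There is one attempt and no reset: what is moved stays moved. The work goes in short steps, Python scripts to look and compute and a tool call to move; the robot and the scene stay as the last step left them, time stands still between calls to the robot, and variables do not carry over. Pictures are saved under pics/ and viewed, and the job is handed in when it is done.

Besides the shell and the picture viewer there is one more tool, called after "Request:" in YAML: its name, and indented under it one key for each argument. send_rows: Moves the arm, as the interface text tells. Its arguments: {"type":"object","properties":{"steps":{"type":"array","items":{"type":"array","items":{"type":"number"}}}},"required":["steps"]}

```bash
ls -la; mkdir -p pics
cat > h.py <<'E'
import numpy as np, cv2
from rig import env, cams, ticket
def save(name,p): cv2.imwrite(f'pics/{name}.png', cv2.cvtColor(p['image'],cv2.COLOR_RGB2BGR))
def f(p): return 192/np.tan(np.radians(p['fovy'])/2)
def world(p,u,v,d=None):
    # pixel -> world using range_z (or d)
    F=f(p); d=p['range_z'][int(round(v)),int(round(u))] if d is None else d
    xd,yd=(u-p['cx'])/F,(v-p['cy'])/F
    x,y=xd,yd
    for _ in range(20):
        s=1+p['k1']*(x*x+y*y); x,y=xd/s,yd/s
    return (p['world_from_camera']@np.array([x*d,-y*d,-d,1]))[:3]
def pix(p,X):
    c=np.linalg.inv(p['world_from_camera'])@np.append(X,1); x,y=c[0]/-c[2],-c[1]/-c[2]
    s=1+p['k1']*(x*x+y*y); return np.array([p['cx']+f(p)*x*s,p['cy']+f(p)*y*s])
E
python3 - <<'E'
from h import *
np.set_printoptions(precision=4,suppress=True)
s=env.observe(); print(s, env.grip_depth)
for n in ['scene','top','wrist']:
    p=cams.read_camera(n); save(n+'0',p)
    print(n,p['fovy'],p['k1'],p['world_from_camera'])
    for t in ['winder','crank_grip','gear_knob','reel_mark','mirror_center','socket_a_center']:
        r=cams.search_frame(p,t); print(t,[(np.round(q['xyz'],4),round(q['confidence'],2)) for q in r])
E
```

```text
total 12
drwxr-xr-x  3 agent agent 4096 Dec  6 05:11 .
drwxr-xr-x 23 root  root  4096 Dec  6 05:11 ..
drwxr-xr-x  2 agent agent 4096 Dec  6 05:11 pics
{'time': 0.0, 'joints': array([ 1.2854,  0.3329, -0.0647,  1.4609,  0.0216,  1.3499, -0.0885]), 'qd': array([-0.0018,  0.0008,  0.0004,  0.0006, -0.002 , -0.0012,  0.0007]), 'effort': array([  0.0003, -62.3248,   0.0251, -38.9903,  -0.0612,   0.0395,
         0.0001]), 'tool_pos': array([ 0.1623, -0.6032,  0.2217]), 'ee_rot': array([-0.0004,  0.7936, -0.6084, -0.0006]), 'contact_force': array([-0.6708,  0.3203, -0.7093]), 'wrist_torque': array([0.0234, 0.0117, 0.014 ]), 'finger_gap': 0.0873078447944894} 0.0187
scene 55.35044382247619 -0.06418704291311227 [[-0.4348 -0.6637  0.6087  1.1778]
 [ 0.9004 -0.3096  0.3056  0.3252]
 [-0.0143  0.681   0.7322  0.9113]
 [ 0.      0.      0.      1.    ]]
winder [(array([ 0.6707, -0.0652,  0.1291]), 0.75)]
crank_grip [(array([ 0.5356, -0.0729,  0.1981]), 0.66)]
gear_knob []
reel_mark [(array([ 0.7273, -0.0924,  0.1354]), 0.65)]
mirror_center [(array([ 0.4527, -0.3899,  0.0084]), 0.56), (array([ 0.6
[... 224 characters left out ...]
9977  1.0868]
 [ 0.      0.      0.      1.    ]]
winder [(array([ 0.6154, -0.0776,  0.1569]), 0.73)]
crank_grip [(array([ 0.5123, -0.0794,  0.2062]), 0.93)]
gear_knob [(array([ 0.634 , -0.0914,  0.2062]), 0.57)]
reel_mark [(array([ 0.7187, -0.0959,  0.1411]), 0.84)]
mirror_center [(array([ 0.4424, -0.3917,  0.0114]), 0.64)]
socket_a_center [(array([ 0.5147, -0.0814,  0.2044]), 0.66), (array([0.6355, 0.3592, 0.0404]), 0.56)]
wrist 65.95814682540214 -0.03524094972973255 [[ 0.2581  0.9275  0.2704  0.2357]
 [-0.9661  0.2475  0.0733 -0.5831]
 [ 0.001  -0.2802  0.9599  0.3845]
 [ 0.      0.      0.      1.    ]]
winder []
crank_grip []
gear_knob []
reel_mark []
mirror_center []
socket_a_center []
```

View pics/scene0.png

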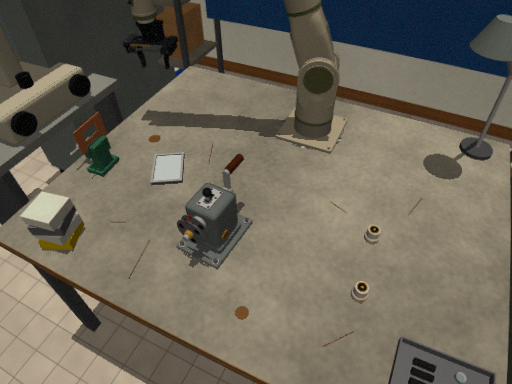

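View pics/top0.png

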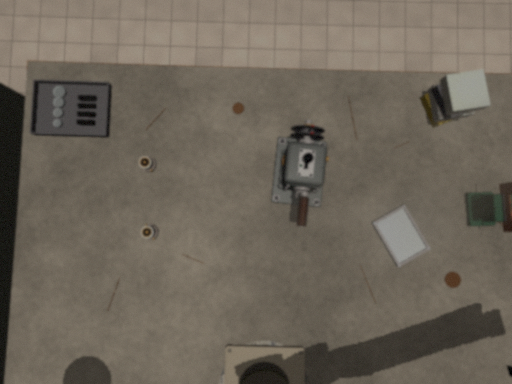

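The pictures show the winder centred near top pixel (303,165), with the brown grip towards the robot at (302,210). The mirror is at (400,235), and the sockets are well to the left. Next I fit the winder pose.

```bash
cat > fit.py <<'E'
from h import *
np.set_printoptions(precision=4,suppress=True)
def cloud(p):
    F=f(p); v,u=np.mgrid[0:384,0:512]; d=p['range_z']
    xd,yd=(u-p['cx'])/F,(v-p['cy'])/F; x,y=xd.copy(),yd.copy()
    for _ in range(20):
        s=1+p['k1']*(x*x+y*y); x,y=xd/s,yd/s
    P=np.stack([x*d,-y*d,-d],-1)@p['world_from_camera'][:3,:3].T+p['world_from_camera'][:3,3]
    P[d==0]=np.nan; return P
E
python3 - <<'E'
from fit import *
for n in ['top','scene']:
    p=cams.read_camera(n); P=cloud(p)
    m=(abs(P[...,0]-.63)<.2)&(abs(P[...,1]+.08)<.12)
    def box(lo,hi,tag):
        k=m&(P[...,2]>lo)&(P[...,2]<hi); q=P[k]
        if len(q)<10: print(tag,len(q)); return
        r=cv2.minAreaRect(q[:,:2].astype(np.float32)); print(n,tag,len(q),'ctr',np.array(r[0]),'size',np.array(r[1]),'ang',r[2],'zmed',np.median(q[:,2]))
    box(.16,.172,'casetop'); box(.006,.02,'foot'); box(.18,.23,'high')
    for t in ['crank_grip','gear_knob','reel_mark']:
        for r in cams.masks_of(p,t)[:2]:
            k=r['pixels']; q=P[k]; vv,uu=np.nonzero(k)
            print(n,t,round(r['confidence'],2),k.sum(),'px',uu.mean(),vv.mean(),'xyz',np.nanmedian(q,0),np.nanmin(q,0),np.nanmax(q,0))
            if t=='crank_grip':
                rr=cv2.minAreaRect(q[~np.isnan(q[:,0])][:,:2].astype(np.float32)); print(rr)
    u0,v0,u1,v1=(265,115,340,235) if n=='top' else (165,145,260,275)
    c=cv2.resize(p['image'][v0:v1,u0:u1],None,fx=5 if n=='top' else 4.6,fy=5 if n=='top' else 4.6,interpolation=cv2.INTER_CUBIC)
    cv2.imwrite(f'pics/{n}_crop1.png',c[...,::-1])
E
```

```text
top casetop 1511 ctr [ 0.6366 -0.0885] size [0.1011 0.1844] ang 86.0482406616211 zmed 0.1659945778075047
top foot 948 ctr [ 0.6437 -0.0849] size [0.34   0.2302] ang 1.3552937507629395 zmed 0.012117648205341891
top high 424 ctr [ 0.5578 -0.0821] size [0.0248 0.1839] ang 85.81214141845703 zmed 0.20528499585249738
top crank_grip 0.82 382 px 301.5261780104712 206.45549738219896 xyz [ 0.5153 -0.0768  0.2043] [ 0.4665 -0.1181  0.0102] [ 0.5624 -0.064   0.2109]
((0.5171670913696289, -0.07682319730520248), (0.04966235160827637, 0.09569598734378815), 67.42586517333984)
top reel_mark 0.63 523 px 306.9770554493308 131.03632887189292 xyz [ 0.7227 -0.0953  0.136 ] [ 0.7001 -0.1622 -0.0033] [ 0.7816 -0.0515  0.1734]
scene casetop 1033 ctr [ 0.6344 -0.0876] size [0.1032 0.188 ] ang 84.62548065185547 zmed 0.16608203673253896
scene foot 977 ctr [ 0.622  -0.0756] size [0.3182 0.1975] ang 2.0205681324005127 zmed 0.01197280585714855
scene high 317 ctr [ 0.5574 -0.0819] size [0.0263 0.1839] ang 85.44123077392578 zmed 0.20421545337756142
scene crank_grip 0.81 327 px 231.55963302752295 170.4862385321101 xyz [ 0.5334 -0.0739  0.1998] [ 0.2587 -0.1843 -0.0008] [ 0.5567 -0.0624  0.2113]
((0.40437692403793335, -0.1219567358493805), (0.31696653366088867, 0.05425488203763962), 23.28266143798828)
scene gear_knob 0.65 94 px 206.8404255319149 193.0 xyz [ 0.6393 -0.0858  0.204 ] [ 0.599  -0.1246  0.1652] [ 0.6491 -0.0753  0.2139]
scene reel_mark 0.91 634 px 192.3832807570978 229.62933753943219 xyz [ 0.7251 -0.089   0.1376] [ 0.6219 -0.2227 -0.0005] [ 0.7512 -0.0492  0.1736]
```

View pics/top_crop1.png

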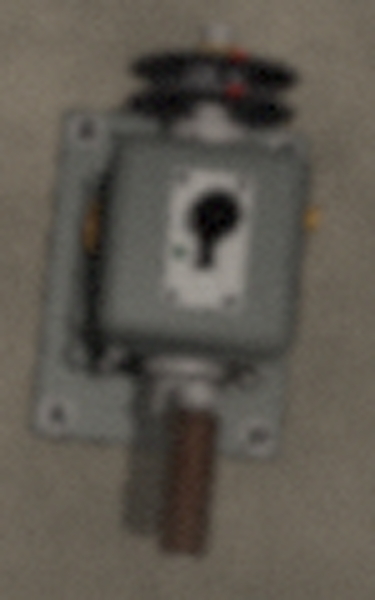

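View pics/scene_crop1.png

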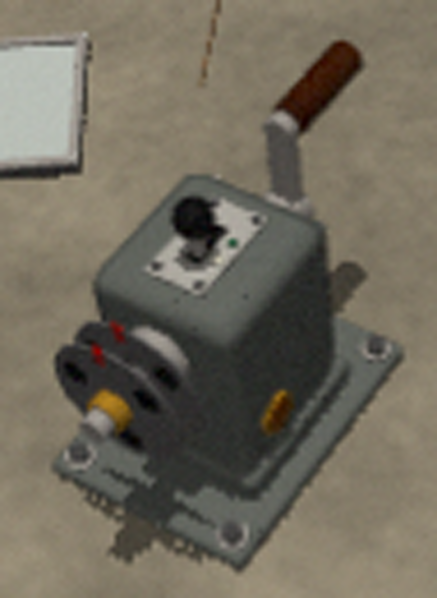

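Run:
```python
from fit import *
for n in ['top','scene']:
    p=cams.read_camera(n); P=cloud(p)
    x,y,z=P[...,0],P[...,1],P[...,2]
    # case top robust rectangle
    k=(abs(x-.63)<.075)&(abs(y+.087)<.075)&(abs(z-.166)<.003); q=P[k]
    r=cv2.minAreaRect(q[:,:2].astype(np.float32)); print(n,'case',len(q),r)
    # foot edges
    k=(abs(x-.63)<.13)&(abs(y+.087)<.1)&(abs(z-.012)<.003); 
    k=cv2.morphologyEx(k.astype(np.uint8),cv2.MORPH_OPEN,np.ones((2,2)))>0
    q=P[k]; r=cv2.minAreaRect(q[:,:2].astype(np.float32)); print(n,'foot',len(q),r)
    k=(abs(x-.51)<.05)&(abs(y+.08)<.05)&(z>.19); q=P[k]
    r=cv2.minAreaRect(q[:,:2].astype(np.float32)); print(n,'grip',len(q),r, 'ztop',np.percentile(q[:,2],[5,50,95]))
    k=(abs(x-.635)<.03)&(abs(y+.09)<.03)&(z>.19); q=P[k]
    # sphere fit r=13mm
    from scipy.optimize import least_squares
    s=least_squares(lambda c:np.linalg.norm(q-c,axis=1)-.013,[.635,-.088,.199],loss='soft_l1',f_scale=.002); print(n,'knob',len(q),s.x,q.min(0),q.max(0))
```

```text
top case 1079 ((0.6415817737579346, -0.08907002955675125), (0.09838709980249405, 0.1311527043581009), 85.8463363647461)
top foot 686 ((0.6213192939758301, -0.09208986908197403), (0.14923284947872162, 0.20576046407222748), 84.4112319946289)
top grip 333 ((0.5088801383972168, -0.07853180915117264), (0.024874119088053703, 0.08587972819805145), 85.55824279785156) ztop [0.1979 0.2049 0.2089]
top knob 85 [ 0.6372 -0.0899  0.199 ] [ 0.6245 -0.1     0.1961] [ 0.6496 -0.0774  0.2135]
scene case 696 ((0.6413293480873108, -0.0879255160689354), (0.09920786321163177, 0.12986275553703308), 86.0072021484375)
scene foot 734 ((0.6576502323150635, -0.04544162005186081), (0.10577347129583359, 0.2466926872730255), 50.09048843383789)
scene grip 217 ((0.509767472743988, -0.07541261613368988), (0.02475668117403984, 0.08380573987960815), 81.0270767211914) ztop [0.1924 0.204  0.2088]
scene knob 72 [ 0.635  -0.0892  0.1993] [ 0.6277 -0.1     0.1941] [ 0.6492 -0.0761  0.2142]
```

```bash
cat > plan.py <<'E'
import sys; from h import *
from scipy.spatial.transform import Rotation as R
np.set_printoptions(precision=4,suppress=True)
yaw=np.radians(-4.4); O=np.array([.628,-.0889,0]); ux=np.array([np.cos(yaw),np.sin(yaw),0]); uy=np.array([-np.sin(yaw),np.cos(yaw),0])
Rg=np.stack([-uy,-ux,[0,0,-1]],1)
def W(x,y,z): return O+x*ux+y*uy+np.array([0,0,z])
def inW(p): d=np.asarray(p)-O; return np.array([d@ux,d@uy,d[2]])
def delta(target,cur_p=None,cur_R=None):
    s=env.observe(); p=s['tool_pos'] if cur_p is None else cur_p
    q=s['ee_rot']; Rc=R.from_quat([q[1],q[2],q[3],q[0]]).as_matrix() if cur_R is None else cur_R
    return Rc.T@(target-p), R.from_matrix(Rc.T@Rg).as_rotvec()
def st():
    s=env.observe(); F=s['contact_force']
    print('t',round(s['time'],2),'winder-frame tcp',inW(s['tool_pos']),'F(wx,wy,z)',np.array([F@ux,F@uy,F[2]]),'gap',s['finger_gap'])
E
python3 - <<'E'
from plan import *
st(); T=W(.0425,0,.30); print(T,delta(T,np.array([.162,-.604,.223])))
E
```

```text
t 1.55 winder-frame tcp [-0.4248 -0.5489  0.2226] F(wx,wy,z) [ 0.3313 -0.3984 -0.3178] gap 0.08702421184740382
[ 0.6704 -0.0922  0.3   ] (array([-0.3622, -0.6239, -0.077 ]), array([-0.    , -0.0001,  0.3396]))
```

Request:
send_rows:
  steps:
    - [0,0,-0.05,0,0,0,0.3]
    - [-0.03,-0.05,-0.08,0,0,0.15,0]
    - [-0.06,-0.1,-0.08,0,0,0.3,0]
    - [-0.09,-0.15,-0.08,0,0,0.34,0]
    - [-0.12,-0.2,-0.08,0,0,0.34,0]
    - [-0.15,-0.25,-0.08,0,0,0.34,0]
    - [-0.18,-0.3,-0.08,0,0,0.34,0]
    - [-0.21,-0.35,-0.08,0,0,0.34,0]
    - [-0.24,-0.4,-0.08,0,0,0.34,0]
    - [-0.27,-0.45,-0.08,0,0,0.34,0]

```text
time: 2.8
tool_pos: [0.5279, -0.2245, 0.3028]
ee_rot: [0.0, -0.679, 0.734, -0.0]
contact_force: [0.5, -1.1, 0.9]
finger_gap: 0.0019
```

Run:
```python
from plan import *
st(); T=W(.0425,0,.30); print(T,delta(T))
```

```text
t 2.8 winder-frame tcp [-0.0894 -0.1429  0.3028] F(wx,wy,z) [ 0.5714 -1.0711  0.9473] gap 0.001860494844717585
[ 0.6704 -0.0922  0.3   ] (array([-0.143 , -0.1318,  0.0028]), array([-0.0006, -0.0004, -0.0008]))
```

Request:
send_rows:
  steps:
    - [-0.035,-0.035,0.003,0,0,0,0]
    - [-0.075,-0.07,0.003,0,0,0,0]
    - [-0.115,-0.105,0.003,0,0,0,0]
    - [-0.145,-0.133,0.003,0,0,0,0]
    - [-0.145,-0.133,0.003,0,0,0,0]

```text
time: 3.42
tool_pos: [0.6718, -0.0877, 0.2983]
ee_rot: [0.0, -0.681, 0.732, 0.001]
contact_force: [0.4, -0.7, 0.4]
finger_gap: 0.0004
```

Run:
```python
from plan import *
st(); print(delta(W(.0425,0,.30)))
p=cams.read_camera('wrist'); save('wrist1',p)
for X in [W(.008,0,.199),W(-.008,0,.199),W(-.126,0,.195),W(.0425,0,.19)]: print(pix(p,X))
```

```text
t 3.42 winder-frame tcp [0.0436 0.0046 0.2983] F(wx,wy,z) [ 0.4181 -0.7049  0.413 ] gap 0.000418385347679969
(array([ 0.0046,  0.0011, -0.0017]), array([0.0013, 0.0022, 0.0047]))
[257.7465 224.7766]
[257.6137 240.04  ]
[256.6899 335.5201]
[257.8865 187.4004]
```

View pics/wrist1.png

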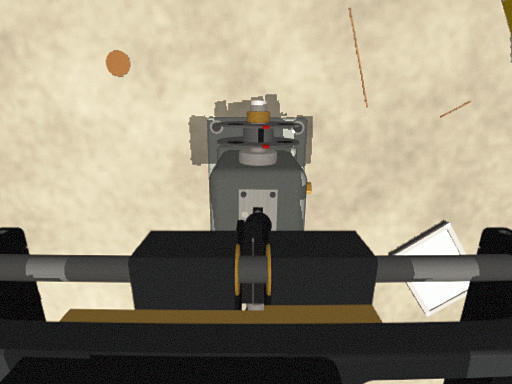

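Request:
send_rows:
  steps:
    - [0.005,0,0.04,0,0,0,0]
    - [0.005,0,0.08,0,0,0,0]
    - [0.005,0,0.11,0,0,0,0]
    - [0.005,0,0.112,0,0,0,0]
    - [0.005,0,0.112,0,0,0,0]

```text
time: 4.1
tool_pos: [0.6705, -0.0974, 0.1892]
ee_rot: [0.0, -0.679, 0.734, -0.001]
contact_force: [0.8, -0.9, 1.0]
finger_gap: 0.0005
```

Run:
```python
from plan import *
st(); print(delta(W(.0425,0,.186)))
p=cams.read_camera('wrist'); save('wrist2',p)
p=cams.read_camera('scene'); c=cv2.resize(p['image'][130:270,150:290],None,fx=4,fy=4,interpolation=cv2.INTER_CUBIC); cv2.imwrite('pics/s2.png',c[...,::-1])
```

```text
t 4.1 winder-frame tcp [ 0.043  -0.0053  0.1892] F(wx,wy,z) [ 0.9099 -0.8461  0.9871] gap 0.0004945741432393569
(array([-0.0053,  0.0005,  0.0032]), array([-0.0017, -0.0005, -0.0014]))
```

View pics/wrist2.png

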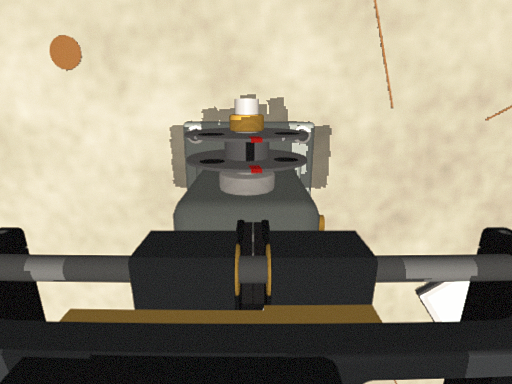

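View pics/s2.png

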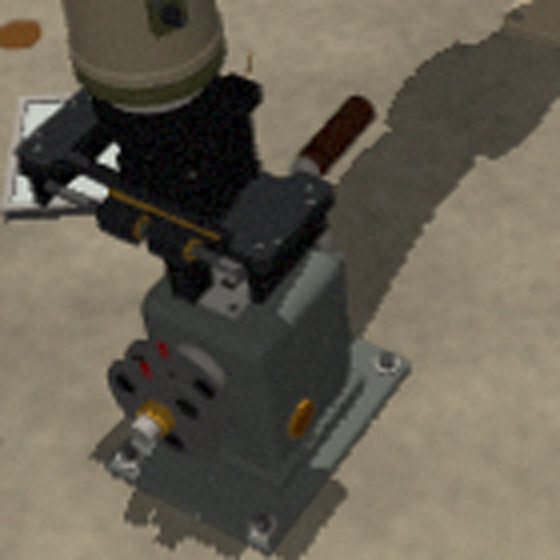

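Request:
send_rows:
  steps:
    - [-0.005,0.002,0.002,0,0,0,0]
    - [-0.005,0.005,0.002,0,0,0,0]
    - [-0.005,0.008,0.002,0,0,0,0]
    - [-0.005,0.008,0.002,0,0,0,0]

```text
time: 4.7
tool_pos: [0.6624, -0.0912, 0.1857]
ee_rot: [-0.0, -0.679, 0.734, -0.0]
contact_force: [-1.1, -0.2, -0.5]
finger_gap: 0.0002
```

Request:
send_rows:
  steps:
    - [0,0.002,0,0,0,0,0]
    - [0,0.003,0,0,0,0,0]

```text
time: 4.95
tool_pos: [0.6595, -0.0908, 0.1856]
ee_rot: [-0.0, -0.679, 0.734, -0.0]
contact_force: [-0.1, 0.6, -0.4]
finger_gap: 0.0006
```

Request:
send_rows:
  steps:
    - [0,0.002,0,0,0,0,0]
    - [0,0.003,0,0,0,0,0]

```text
time: 5.2
tool_pos: [0.657, -0.0906, 0.1857]
ee_rot: [0.0, -0.679, 0.734, -0.0]
contact_force: [3.3, -0.4, -1.6]
finger_gap: 0.0009
```

Request:
send_rows:
  steps:
    - [0,0.002,0,0,0,0,0]
    - [0,0.003,0,0,0,0,0]

```text
time: 5.45
tool_pos: [0.6539, -0.0903, 0.1857]
ee_rot: [0.0, -0.679, 0.734, -0.0]
contact_force: [5.5, 0.0, -1.2]
finger_gap: 0.0005
```

Request:
send_rows:
  steps:
    - [0,0.002,0,0,0,0,0]
    - [0,0.003,0,0,0,0,0]

```text
time: 5.7
tool_pos: [0.6511, -0.0901, 0.1857]
ee_rot: [0.0, -0.679, 0.734, -0.0]
contact_force: [6.7, -0.5, -1.1]
finger_gap: 0.0008
```

Request:
send_rows:
  steps:
    - [0,0.002,0,0,0,0,0]
    - [0,0.003,0,0,0,0,0]

```text
time: 5.95
tool_pos: [0.6483, -0.0898, 0.1857]
ee_rot: [0.001, -0.679, 0.734, -0.001]
contact_force: [7.7, 0.1, -2.9]
finger_gap: 0.0005
```

Request:
send_rows:
  steps:
    - [0,0.001,0,0,0,0,0]
    - [0,0.002,0,0,0,0,0]

```text
time: 6.2
tool_pos: [0.6465, -0.0897, 0.1858]
ee_rot: [0.001, -0.679, 0.734, -0.001]
contact_force: [8.1, -0.6, -2.3]
finger_gap: 0.0003
```

Run:
```python
from plan import *
st()
```

```text
t 6.2 winder-frame tcp [0.0185 0.0006 0.1858] F(wx,wy,z) [ 8.1382 -0.0198 -2.277 ] gap 0.00034158775762772864
```

Request:
send_rows:
  steps:
    - [0,-0.01,0,0,0,0,0]
    - [0,-0.02,0,0,0,0,0]
    - [0,-0.02,-0.05,0,0,0,0]
    - [0,-0.01,-0.1,0,0,0,0.5]
    - [0,0.04,-0.11,0,0,0,0.5]
    - [0,0.09,-0.11,0,0,0,0.5]
    - [0,0.13,-0.11,0,0,0,0.5]
    - [0,0.148,-0.11,0,0,0,0.5]
    - [0,0.148,-0.11,0,0,0,0.5]

```text
time: 7.32
tool_pos: [0.4977, -0.0784, 0.2962]
ee_rot: [-0.0, -0.679, 0.734, -0.0]
contact_force: [0.2, 0.2, 0.1]
finger_gap: 0.0423
```

Run:
```python
from plan import *
st()
p=cams.read_camera('wrist'); save('wrist3',p)
q=cams.read_camera('top')
cv2.imwrite('pics/t3.png',cv2.resize(q['image'][115:235,265:345],None,fx=5,fy=5,interpolation=cv2.INTER_CUBIC)[...,::-1])
for p,n in((p,'w'),(q,'t')):
  for t in ['gear_knob','crank_grip','reel_mark']:
    for r in cams.search_frame(p,t): print(n,t,inW(r['xyz']),round(r['confidence'],2))
```

```text
t 7.33 winder-frame tcp [-0.1307  0.0005  0.2962] F(wx,wy,z) [0.1448 0.1964 0.0627] gap 0.0423049736407188
w crank_grip [-0.1137  0.0034  0.2077] 0.9
w reel_mark [-0.221   0.4033  0.0113] 0.48
t gear_knob [-0.0035  0.0015  0.2082] 0.52
t reel_mark [-0.2193  0.4149  0.0401] 0.24
```

View pics/wrist3.png

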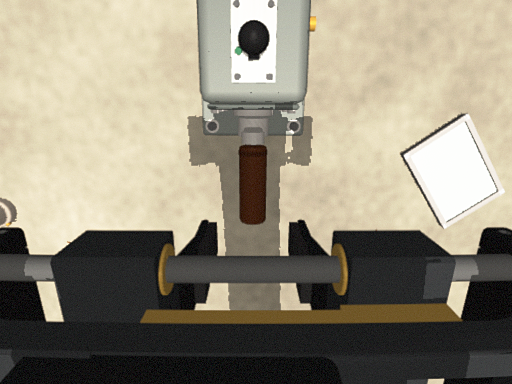

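View pics/t3.png

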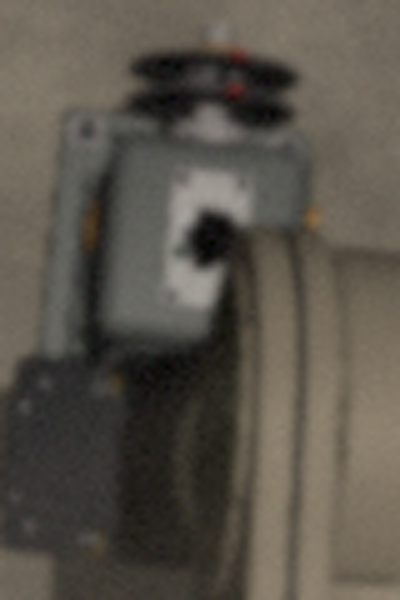

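The knob sits at about wx −3 mm, which is 11 mm of travel, so it's leaning on the teeth. The grip (wrist px 253,185) is centred between the fingers. I'll lower the gripper over the grip and cage it.

Request:
send_rows:
  steps:
    - [0,0,0.04,0,0,0,0.52]
    - [0,0,0.08,0,0,0,0.52]
    - [0,0,0.11,0,0,0,0.52]
    - [0,0,0.119,0,0,0,0.52]
    - [0,0,0.119,0,0,0,0.4]
    - [0,0,0.119,0,0,0,0.33]
    - [0,0,0.119,0,0,0,0.33]

```text
time: 8.6
tool_pos: [0.4987, -0.0784, 0.1776]
ee_rot: [0.0, -0.679, 0.734, -0.001]
contact_force: [0.4, 0.3, -0.3]
finger_gap: 0.0301
```

Run:
```python
from plan import *
st()
p=cams.read_camera('wrist'); save('wrist4',p)
for t in ['gear_knob','crank_grip']:
    for r in cams.search_frame(p,t): print(t,inW(r['xyz']),round(r['confidence'],2))
```

```text
t 8.6 winder-frame tcp [-0.1297  0.0006  0.1776] F(wx,wy,z) [ 0.3975  0.3784 -0.2952] gap 0.030058090832089865
gear_knob [-0.0151  0.0023  0.2023] 0.78
crank_grip [-0.1043  0.0003  0.2065] 0.88
```

View pics/wrist4.png

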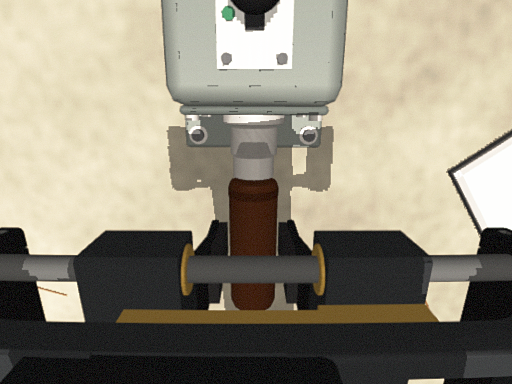

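The grip (px 253,245) sits between the pads with about 2.5 mm on each side. I'll rock towards positive first, in 2 mm steps with force feedback.

Request:
send_rows:
  steps:
    - [0.002,0,0,0,0,0,0.33]
    - [0.004,0,0,0,0,0,0.33]

```text
time: 9.0
tool_pos: [0.4979, -0.0817, 0.1766]
ee_rot: [0.0, -0.679, 0.734, 0.0]
contact_force: [0.8, 3.4, 0.1]
finger_gap: 0.0289
```

Request:
send_rows:
  steps:
    - [0.002,0,0,0,0,0,0.33]

```text
time: 9.12
tool_pos: [0.4977, -0.0839, 0.1766]
ee_rot: [0.0, -0.679, 0.734, 0.0]
contact_force: [-0.1, 2.3, 1.0]
finger_gap: 0.0289
```

Request:
send_rows:
  steps:
    - [0.002,0,0,0,0,0,0.33]

```text
time: 9.25
tool_pos: [0.4975, -0.0861, 0.1765]
ee_rot: [0.0, -0.679, 0.734, 0.0]
contact_force: [1.0, 2.5, 0.6]
finger_gap: 0.029
```

Request:
send_rows:
  steps:
    - [0.002,0,0,0,0,0,0.33]

```text
time: 9.38
tool_pos: [0.4974, -0.0882, 0.1765]
ee_rot: [0.0, -0.679, 0.734, 0.0]
contact_force: [0.7, 3.5, 0.3]
finger_gap: 0.0288
```

Request:
send_rows:
  steps:
    - [0.0015,0,0,0,0,0,0.33]

```text
time: 9.5
tool_pos: [0.4972, -0.0899, 0.1765]
ee_rot: [-0.0, -0.679, 0.734, -0.0]
contact_force: [0.9, 2.5, -0.1]
finger_gap: 0.0291
```

Request:
send_rows:
  steps:
    - [0.002,0,0.0005,0,0,0,0.33]

```text
time: 9.62
tool_pos: [0.497, -0.0918, 0.176]
ee_rot: [-0.0, -0.679, 0.734, -0.0]
contact_force: [0.7, 2.5, 0.4]
finger_gap: 0.0286
```

Request:
send_rows:
  steps:
    - [0.0015,0,0.0005,0,0,0,0.33]

```text
time: 9.75
tool_pos: [0.4969, -0.0934, 0.1755]
ee_rot: [-0.0, -0.679, 0.734, -0.0]
contact_force: [0.3, 3.4, -0.2]
finger_gap: 0.0286
```

Request:
send_rows:
  steps:
    - [0.002,0,0.0005,0,0,0,0.33]

```text
time: 9.88
tool_pos: [0.4968, -0.0953, 0.175]
ee_rot: [-0.0, -0.679, 0.734, -0.0]
contact_force: [1.1, 2.7, -0.2]
finger_gap: 0.0285
```

Request:
send_rows:
  steps:
    - [0.0015,0,0.0005,0,0,0,0.33]

```text
time: 10.0
tool_pos: [0.4967, -0.0969, 0.1745]
ee_rot: [-0.0, -0.679, 0.734, -0.0]
contact_force: [0.8, 3.1, 0.7]
finger_gap: 0.0288
```

Request:
send_rows:
  steps:
    - [0.002,0,0.0005,0,0,0,0.33]

```text
time: 10.12
tool_pos: [0.4965, -0.0988, 0.174]
ee_rot: [-0.0, -0.679, 0.734, 0.0]
contact_force: [1.1, 2.8, -0.6]
finger_gap: 0.0288
```

Request:
send_rows:
  steps:
    - [0.0015,0,0.0005,0,0,0,0.33]

```text
time: 10.25
tool_pos: [0.4964, -0.1004, 0.1735]
ee_rot: [-0.0, -0.679, 0.734, -0.0]
contact_force: [-0.2, 2.7, -0.1]
finger_gap: 0.0286
```

Request:
send_rows:
  steps:
    - [0.002,0,0.0006,0,0,0,0.33]

```text
time: 10.38
tool_pos: [0.4962, -0.1023, 0.1729]
ee_rot: [-0.0, -0.679, 0.734, -0.0]
contact_force: [0.2, 3.8, 0.8]
finger_gap: 0.0287
```

Request:
send_rows:
  steps:
    - [0.0015,0,0.0006,0,0,0,0.33]

```text
time: 10.5
tool_pos: [0.4961, -0.1039, 0.1723]
ee_rot: [-0.0, -0.679, 0.734, -0.0]
contact_force: [-0.4, 3.1, -0.1]
finger_gap: 0.0287
```

Request:
send_rows:
  steps:
    - [0.002,0,0.0007,0,0,0,0.33]

```text
time: 10.62
tool_pos: [0.4959, -0.1057, 0.1716]
ee_rot: [-0.0, -0.679, 0.734, 0.0]
contact_force: [0.1, 3.4, 0.3]
finger_gap: 0.0286
```

Request:
send_rows:
  steps:
    - [0.0015,0,0.0006,0,0,0,0.33]

```text
time: 10.75
tool_pos: [0.4958, -0.1073, 0.171]
ee_rot: [-0.0, -0.679, 0.734, 0.0]
contact_force: [0.4, 3.1, 0.5]
finger_gap: 0.029
```

Request:
send_rows:
  steps:
    - [0.002,0,0.0008,0,0,0,0.33]

```text
time: 10.88
tool_pos: [0.4957, -0.1093, 0.1702]
ee_rot: [-0.0, -0.679, 0.734, 0.0]
contact_force: [-0.2, 3.3, 0.1]
finger_gap: 0.0292
```

Request:
send_rows:
  steps:
    - [0.0015,0,0.0007,0,0,0,0.33]

```text
time: 11.0
tool_pos: [0.4956, -0.1108, 0.1695]
ee_rot: [-0.0, -0.679, 0.734, -0.0]
contact_force: [-0.4, 3.2, 0.4]
finger_gap: 0.0286
```

Run:
```python
from plan import *
st()
p=cams.read_camera('wrist'); save('wrist5',p)
q=cams.read_camera('top')
cv2.imwrite('pics/t5.png',cv2.resize(q['image'][115:235,265:345],None,fx=5,fy=5,interpolation=cv2.INTER_CUBIC)[...,::-1])
for n,p in (('w',p),('t',q)):
  for t in ['gear_knob','crank_grip']:
    for r in cams.search_frame(p,t): print(n,t,inW(r['xyz']),round(r['confidence'],2))
```

```text
t 11.0 winder-frame tcp [-0.1304 -0.032   0.1695] F(wx,wy,z) [-0.6313  3.1905  0.3935] gap 0.02860057066804789
w gear_knob [-0.0155  0.0006  0.1991] 0.68
w crank_grip [-0.1012 -0.022   0.2004] 0.87
w crank_grip [-0.0163  0.0001  0.2018] 0.4
t gear_knob [-0.1661 -0.3315  0.0111] 0.16
```

View pics/wrist5.png

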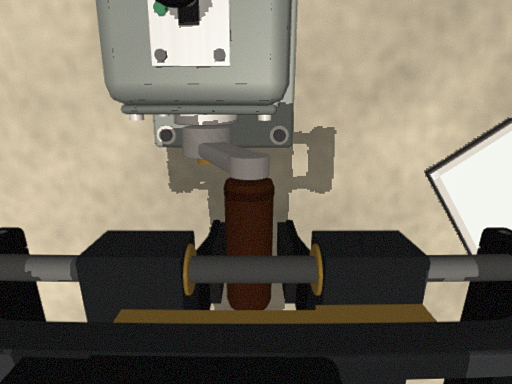

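View pics/t5.png

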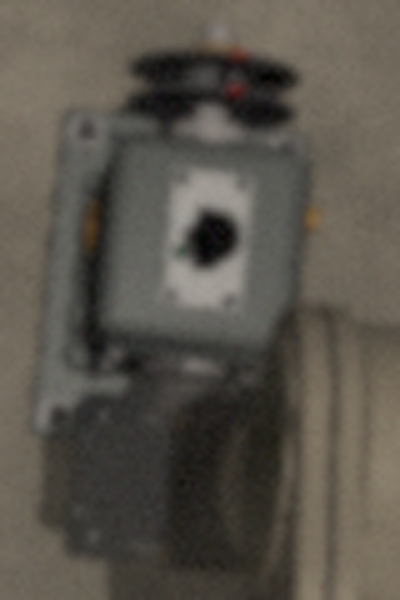

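At θ of about 0.43 the crank has turned freely, and the reel mark (top crop 235,90) hasn't moved. I'll carry on.

Request:
send_rows:
  steps:
    - [0.0018,0,0.0008,0,0,0,0.33]

```text
time: 11.42
tool_pos: [0.4954, -0.1122, 0.1688]
ee_rot: [0.0, -0.679, 0.734, 0.0]
contact_force: [-1.1, 2.4, 1.0]
finger_gap: 0.0288
```

Request:
send_rows:
  steps:
    - [0.0015,0,0.0008,0,0,0,0.33]

```text
time: 11.55
tool_pos: [0.4953, -0.1139, 0.1679]
ee_rot: [0.0, -0.679, 0.734, 0.0]
contact_force: [-0.2, 3.0, 0.3]
finger_gap: 0.0287
```

Request:
send_rows:
  steps:
    - [0.0018,0,0.0009,0,0,0,0.33]

```text
time: 11.68
tool_pos: [0.4952, -0.1157, 0.1669]
ee_rot: [-0.0, -0.679, 0.734, 0.0]
contact_force: [-0.1, 3.9, 0.2]
finger_gap: 0.0287
```

Request:
send_rows:
  steps:
    - [0.0015,0,0.0009,0,0,0,0.33]

```text
time: 11.8
tool_pos: [0.495, -0.1174, 0.166]
ee_rot: [-0.0, -0.679, 0.734, 0.0]
contact_force: [-0.9, 3.1, 0.8]
finger_gap: 0.0287
```

Request:
send_rows:
  steps:
    - [0.0018,0,0.001,0,0,0,0.33]

```text
time: 11.92
tool_pos: [0.4949, -0.1192, 0.1651]
ee_rot: [-0.0, -0.679, 0.734, -0.0]
contact_force: [-1.3, 3.3, 0.2]
finger_gap: 0.0285
```

Request:
send_rows:
  steps:
    - [0.0015,0,0.0009,0,0,0,0.33]

```text
time: 12.05
tool_pos: [0.4948, -0.1208, 0.1641]
ee_rot: [-0.0, -0.679, 0.734, -0.0]
contact_force: [-1.8, 2.2, -0.4]
finger_gap: 0.029
```

Request:
send_rows:
  steps:
    - [0.0018,0,0.0011,0,0,0,0.33]

```text
time: 12.18
tool_pos: [0.4946, -0.1226, 0.1631]
ee_rot: [-0.0, -0.679, 0.734, -0.0]
contact_force: [-1.2, 1.1, -0.0]
finger_gap: 0.0285
```

Request:
send_rows:
  steps:
    - [0.0015,0,0.001,0,0,0,0.33]

```text
time: 12.3
tool_pos: [0.4946, -0.1246, 0.1622]
ee_rot: [-0.0, -0.679, 0.734, -0.0]
contact_force: [-0.3, -0.3, -0.4]
finger_gap: 0.0285
```

Run:
```python
from plan import *
st()
p=cams.read_camera('wrist'); save('wrist6',p)
for t in ['gear_knob','crank_grip']:
    for r in cams.search_frame(p,t): print(t,inW(r['xyz']),round(r['confidence'],2))
st()
```

```text
t 12.3 winder-frame tcp [-0.1302 -0.0459  0.1622] F(wx,wy,z) [-0.321  -0.3672 -0.4482] gap 0.028497230743841598
gear_knob [-0.0184 -0.003   0.1969] 0.61
crank_grip [-0.0969 -0.035   0.1869] 0.83
t 12.45 winder-frame tcp [-0.1303 -0.0456  0.1622] F(wx,wy,z) [-0.4587 -0.6038  0.3335] gap 0.02877123685353001
```

View pics/wrist6.png

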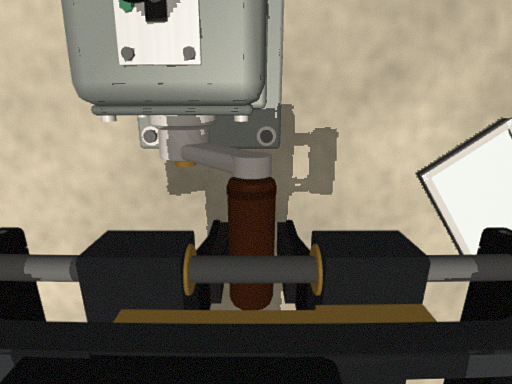

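The side force fell to zero. In the picture the grip (px 251) has moved off the pushing pad, which suggests the teeth pulled it in and meshed at about 0.66 rad. I'll let go and push the knob gently: around 4 N means it's meshed, and above 8 N means it's still clashing.

Request:
send_rows:
  steps:
    - [0,0,0,0,0,0,0.5]
    - [0,0,-0.02,0,0,0,0.5]
    - [0,0,-0.07,0,0,0,0.5]
    - [0,0,-0.13,0,0,0,0.3]
    - [-0.01,-0.05,-0.134,0,0,0,0]
    - [-0.02,-0.1,-0.134,0,0,0,0]
    - [-0.04,-0.15,-0.134,0,0,0,0]
    - [-0.046,-0.165,-0.134,0,0,0,0]
    - [-0.046,-0.165,-0.11,0,0,0,0]
    - [-0.046,-0.165,-0.11,0,0,0,0]

```text
time: 13.7
tool_pos: [0.6619, -0.0907, 0.2701]
ee_rot: [-0.001, -0.679, 0.734, 0.001]
contact_force: [-0.5, -0.1, 0.3]
finger_gap: 0.0007
```

Run:
```python
from plan import *
st()
for n in ['top','scene','wrist']:
  p=cams.read_camera(n); save(n+'7',p)
  for t in ['gear_knob','crank_grip','reel_mark']:
    for r in cams.search_frame(p,t)[:1]: print(n,t,inW(r['xyz']),round(r['confidence'],2))
  if n=='scene': cv2.imwrite('pics/s7.png',cv2.resize(p['image'][130:270,150:290],None,fx=4,fy=4,interpolation=cv2.INTER_CUBIC)[...,::-1])
```

```text
t 13.7 winder-frame tcp [0.0339 0.0008 0.2701] F(wx,wy,z) [-0.5186 -0.1387  0.2912] gap 0.000697430200948739
top gear_knob [-0.0047  0.002   0.2077] 0.57
top crank_grip [-0.1006 -0.0374  0.1851] 0.82
top reel_mark [-0.0382  0.0111  0.1622] 0.49
scene reel_mark [0.0973 0.0055 0.1384] 0.69
wrist reel_mark [ 0.0934 -0.0003  0.1422] 0.97
```

View pics/s7.png

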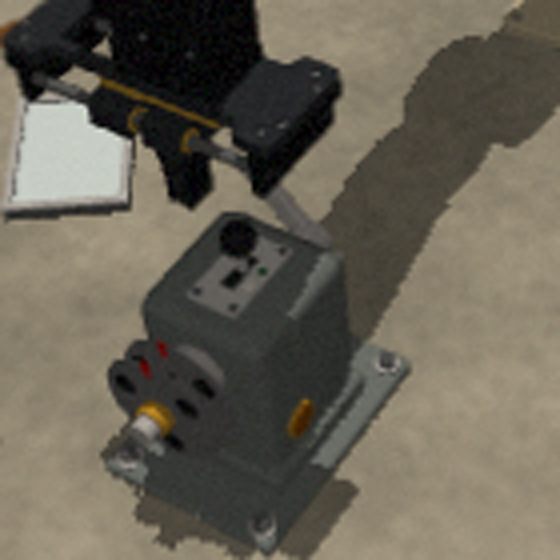

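View pics/wrist7.png

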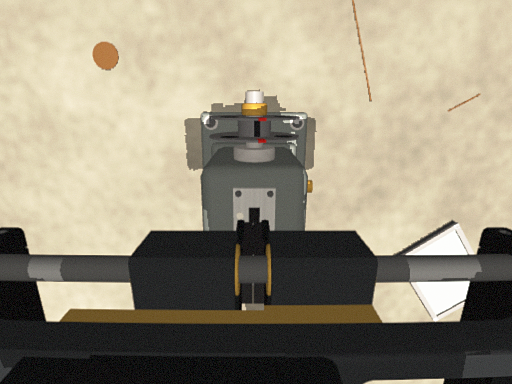

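The reel marks sit exactly where they did before (scene crop 162,348 and 145,368). Next I lower behind the knob and push gently.

Request:
send_rows:
  steps:
    - [0,0,0.04,0,0,0,0]
    - [0,0,0.08,0,0,0,0]
    - [0,0,0.084,0,0,0,0]
    - [0,0.006,0.084,0,0,0,0]
    - [0,0.01,0.084,0,0,0,0]
    - [0,0.013,0.084,0,0,0,0]

```text
time: 15.05
tool_pos: [0.65, -0.0897, 0.1897]
ee_rot: [0.001, -0.679, 0.734, -0.001]
contact_force: [0.2, 0.1, -0.6]
finger_gap: 0.0005
```

Request:
send_rows:
  steps:
    - [0,0.0015,0,0,0,0,0]
    - [0,0.003,0,0,0,0,0]

```text
time: 15.3
tool_pos: [0.6477, -0.0895, 0.189]
ee_rot: [0.001, -0.679, 0.734, -0.001]
contact_force: [6.2, -0.5, 1.5]
finger_gap: 0.0001
```

Request:
send_rows:
  steps:
    - [0,0.001,0,0,0,0,0]
    - [0,0.0015,0,0,0,0,0]

```text
time: 15.55
tool_pos: [0.6466, -0.0895, 0.1891]
ee_rot: [0.001, -0.679, 0.734, -0.001]
contact_force: [6.7, -0.8, 1.7]
finger_gap: 0.0007
```

Request:
send_rows:
  steps:
    - [0,0.001,0,0,0,0,0]
    - [0,0.0015,0,0,0,0,0]

```text
time: 15.8
tool_pos: [0.6452, -0.0893, 0.1891]
ee_rot: [0.001, -0.679, 0.734, -0.001]
contact_force: [7.6, -0.9, 0.7]
finger_gap: 0.0005
```

Run:
```python
from plan import *
for i in range(3):
    st(); cams.read_camera('wrist')
st()
```

```text
t 15.8 winder-frame tcp [0.0172 0.0009 0.1891] F(wx,wy,z) [ 7.5956 -0.298   0.6637] gap 0.00046187253003727703
t 15.85 winder-frame tcp [0.0171 0.0009 0.1891] F(wx,wy,z) [ 6.4226 -0.377   0.5491] gap 0.0005897450635362385
t 15.9 winder-frame tcp [0.0171 0.0009 0.1891] F(wx,wy,z) [7.2373 0.6572 1.7254] gap 0.0005784607087109207
t 15.95 winder-frame tcp [0.0172 0.0009 0.1891] F(wx,wy,z) [ 7.0311 -0.485   2.1075] gap 0.00033675366015734157
```

Request:
send_rows:
  steps:
    - [0,0.001,0,0,0,0,0]
    - [0,0.0015,0,0,0,0,0]

```text
time: 16.2
tool_pos: [0.6437, -0.0892, 0.1891]
ee_rot: [0.001, -0.679, 0.734, -0.001]
contact_force: [6.7, -0.5, 0.9]
finger_gap: 0.0006
```

Run:
```python
from plan import *
for i in range(3):
    st(); cams.read_camera('wrist')
st()
```

```text
t 16.2 winder-frame tcp [0.0157 0.0009 0.1891] F(wx,wy,z) [6.6945 0.0127 0.911 ] gap 0.0005537406680876726
t 16.25 winder-frame tcp [0.0157 0.001  0.1891] F(wx,wy,z) [6.9338 0.2063 0.2333] gap 0.00018826424108092302
t 16.3 winder-frame tcp [0.0157 0.0009 0.1891] F(wx,wy,z) [ 6.9893 -0.7673  1.2736] gap 0.0005602314334263583
t 16.35 winder-frame tcp [0.0157 0.0009 0.1891] F(wx,wy,z) [7.1958 0.0229 1.3959] gap 0.0004287912321118502
```

The force stays flat at about 7 N instead of climbing the way it would against clashing teeth. I'll continue to the stop.

Request:
send_rows:
  steps:
    - [0,0.0007,0,0,0,0,0]
    - [0,0.001,0,0,0,0,0]

```text
time: 16.6
tool_pos: [0.6429, -0.0891, 0.1892]
ee_rot: [0.002, -0.679, 0.734, -0.002]
contact_force: [8.2, -1.4, 0.3]
finger_gap: 0.0005
```

Request:
send_rows:
  steps:
    - [0,0.0005,0,0,0,0,0]
    - [0,0.0005,0,0,0,0,0]

```text
time: 16.85
tool_pos: [0.6429, -0.0891, 0.1892]
ee_rot: [0.002, -0.679, 0.734, -0.002]
contact_force: [10.1, 0.6, -1.1]
finger_gap: 0.0006
```

That's the firm stop: TCP x no longer changes at 10 N. I'll back off and check that the knob stays.

Request:
send_rows:
  steps:
    - [0,-0.005,0,0,0,0,0]
    - [0,-0.015,0,0,0,0,0]
    - [0,-0.022,0,0,0,0,0]
    - [0,-0.022,-0.05,0,0,0,0]
    - [0,-0.06,-0.1,0,0,0,0]
    - [-0.05,-0.08,-0.12,0,0,0,0]
    - [-0.1,-0.08,-0.12,0,0,0,0]
    - [-0.15,-0.08,-0.12,0,0,0,0]
    - [-0.15,-0.08,-0.12,0,0,0,0]

```text
time: 17.98
tool_pos: [0.7315, 0.0607, 0.3073]
ee_rot: [0.0, -0.682, 0.731, 0.002]
contact_force: [0.8, -0.5, -0.3]
finger_gap: 0.0004
```

Run:
```python
from fit import *
from plan import *
from scipy.optimize import least_squares
st()
for n in ['top','scene']:
  p=cams.read_camera(n); save(n+'8',p); P=cloud(p)
  for t in ['gear_knob','crank_grip','reel_mark']:
    for r in cams.search_frame(p,t)[:1]: print(n,t,inW(r['xyz']),round(r['confidence'],2))
  x,y,z=P[...,0],P[...,1],P[...,2]
  k=(abs(x-.625)<.03)&(abs(y+.09)<.03)&(z>.19)&(z<.22); q=P[k]
  if len(q)>15:
    s=least_squares(lambda c:np.linalg.norm(q-c,axis=1)-.013,[.625,-.088,.199],loss='soft_l1',f_scale=.002); print(n,'knob',len(q),inW(s.x))
  u0,v0,u1,v1=(265,115,345,235) if n=='top' else (150,130,290,270)
  cv2.imwrite(f'pics/{n}_8c.png',cv2.resize(p['image'][v0:v1,u0:u1],None,fx=4,fy=4,interpolation=cv2.INTER_CUBIC)[...,::-1])
```

```text
t 17.98 winder-frame tcp [0.0917 0.1571 0.3073] F(wx,wy,z) [ 0.8196 -0.4701 -0.3164] gap 0.0004075963827042451
top reel_mark [ 0.0946 -0.0223  0.141 ] 0.74
scene reel_mark [0.1002 0.0024 0.1357] 0.9
scene knob 34 [-0.0091  0.0001  0.1993]
```

View pics/top_8c.png

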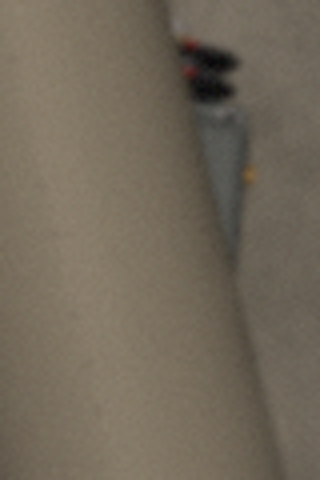

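View pics/scene_8c.png

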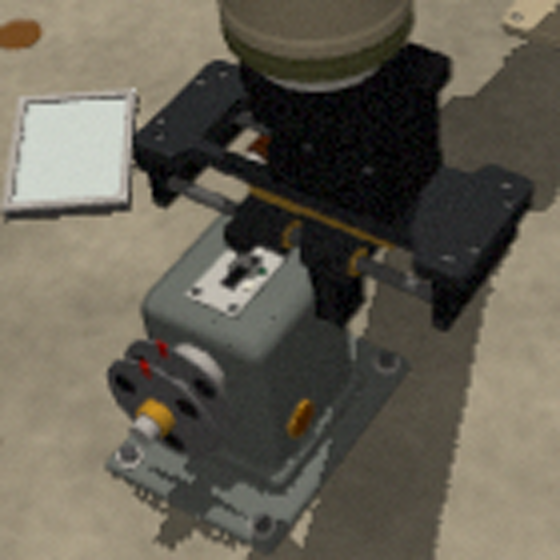

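Request:
send_rows:
  steps:
    - [-0.05,0.02,0,0,0,0,0]
    - [-0.1,0.05,0,0,0,0,0]
    - [-0.15,0.09,0,0,0,0,0]
    - [-0.18,0.13,0,0,0,0,0]
    - [-0.2,0.18,0,0,0,0,0]
    - [-0.2,0.22,0,0,0,0,0]
    - [-0.2,0.22,0,0,0,0,0]

```text
time: 19.25
tool_pos: [0.5258, 0.2717, 0.3093]
ee_rot: [0.0, -0.68, 0.733, -0.001]
contact_force: [0.9, -0.8, -0.1]
finger_gap: 0.0004
```

Run:
```python
from fit import *
from plan import *
from scipy.optimize import least_squares
st()
for n in ['top','scene']:
  p=cams.read_camera(n); save(n+'9',p); P=cloud(p)
  for t in ['gear_knob','crank_grip','reel_mark','mirror_center','socket_a_center']:
    for r in cams.search_frame(p,t)[:2]: print(n,t,r['xyz'],inW(r['xyz']),round(r['confidence'],2))
  x,y,z=P[...,0],P[...,1],P[...,2]
  k=(abs(x-.625)<.03)&(abs(y+.09)<.03)&(z>.19)&(z<.22); q=P[k]
  if len(q)>15:
    s=least_squares(lambda c:np.linalg.norm(q-c,axis=1)-.013,[.625,-.088,.199],loss='soft_l1',f_scale=.002); print(n,'knob',len(q),inW(s.x))
  u0,v0,u1,v1=(265,115,345,235) if n=='top' else (150,130,290,270)
  cv2.imwrite(f'pics/{n}_9c.png',cv2.resize(p['image'][v0:v1,u0:u1],None,fx=4,fy=4,interpolation=cv2.INTER_CUBIC)[...,::-1])
st()
```

```text
t 19.25 winder-frame tcp [-0.1296  0.3517  0.3093] F(wx,wy,z) [ 0.9859 -0.7375 -0.1116] gap 0.0003932198156655346
top gear_knob [0.5242, -0.1239, 0.1824] [-0.1008 -0.0429  0.1824] 0.5
top gear_knob [0.6191, -0.0872, 0.2112] [-0.009   0.001   0.2112] 0.46
top crank_grip [0.5256, -0.1192, 0.1877] [-0.0998 -0.0381  0.1877] 0.63
top reel_mark [0.5234, -0.1235, 0.183] [-0.1016 -0.0425  0.183 ] 0.73
top reel_mark [0.7193, -0.095, 0.1388] [0.0915 0.0009 0.1388] 0.66
top mirror_center [0.4465, -0.3948, 0.0087] [-0.1575 -0.3189  0.0087] 0.84
top socket_a_center [0.6359, 0.3621, 0.0412] [-0.0267  0.4503  0.0412] 0.58
top knob 85 [-0.0067  0.0005  0.199 ]
scene gear_knob [0.6216, -0.0844, 0.2055] [-0.0067  0.004   0.2055] 0.45
scene crank_grip [0.5376, -0.1154, 0.1794] [-0.0881 -0.0334  0.1794] 0.67
scene crank_grip [0.6493, 0.3629, 0.0399] [-0.0134  0.4521  0.0399] 0.46
scene reel_mark [0.7268, -0.091, 0.138] [0.0987 0.0055 0.138 ] 0.89
scene mirror_center [0.4498, -0.3914, 0.0072] [-0.1545 -0.3153  0.0072] 0.66
scene socket_a_center [0.649, 0.3641, 0.0426] [-0.0138  0.4533  0.0426] 0.8
scene knob 72 [-0.0088  0.0005  0.1995]
t 19.85 winder-frame tcp [-0.127   0.3509  0.308 ] F(wx,wy,z) [-0.1076  0.3852  1.3117] gap 0.0003764547665719494
```

View pics/top_9c.png

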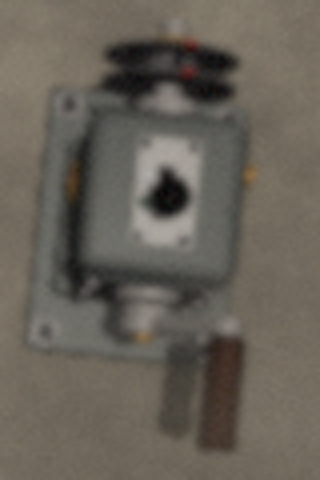

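View pics/scene_9c.png

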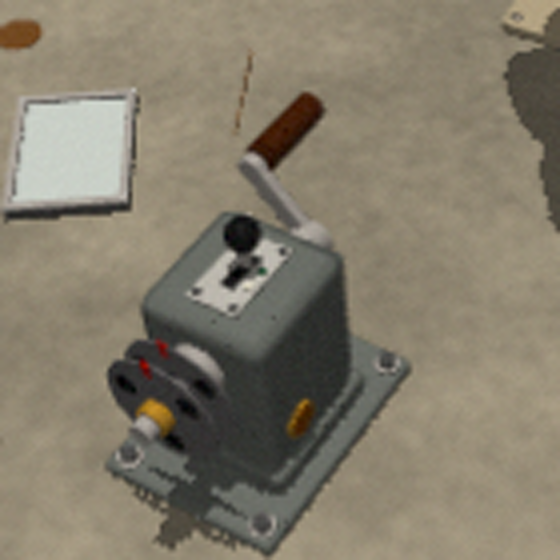

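The knob has stayed home for about 3 s since release: both cameras put its travel at 15.8–15.9 mm. The reel marks are at the same pixels as at the start, and the mirror and the socket I re-measured haven't moved. I'm handing in.

```bash
python3 -c "
from rig import ticket
print(ticket.sign_off())"
```

```text
the job is handed in; nothing more can be done
None
```

The gear knob is fully home and has stayed there since I let go, and I've handed the job in at about 20 s of the 67 s allowed.

- **Easing the knob:** I pushed it to about 12 mm of travel with 8 N. When I let go, it leaned on the teeth at about 11 mm.
- **Finding the mesh:** I rocked the crank one way only, by its grip, in steps of 2 mm or less at about 3 N. At about 0.66 rad clockwise the side force fell to zero and the grip moved ahead of the pad, which I took as the teeth dropping in. I did not rock the other way, because mesh came on the first side.
- **Going home:** I pushed the knob on to its firm stop with a peak of 10 N.

**Last checks, arm clear:**
- **Knob:** Both cameras put its travel at 15.8–15.9 mm, still there about 3 s after release. Clashing teeth would have let it slip back to 11 mm.
- **Reel mark:** It is at the same pixels as at the start in both views.
- **Bystanders:** The mirror and the one socket I re-measured are where they were, within detector noise. I did not re-measure the second socket, but the arm never went near it.

**Disagreements:**
- **Push force:** On the last stretch the knob took about 7 N, more than the 4 N friction stated. The force stayed flat with travel rather than rising as it would against a clash.
- **False detections:** The networks sometimes reported things in the wrong place, such as "reel_mark" on the crank grip, and I discarded those against the pictures.

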